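# Lift the sagging bolt and hold the drying-case gate ajar

### The arm

A 6-joint arm with a two-finger parallel gripper is mounted at the origin on the work surface. World frame = base frame: x ahead of the robot, y to its left, z up, the work surface at z = 0. Lengths are in m, angles in degrees, forces in N, time in s.
With the tool pointing down it reaches from about 0.3 to 0.75 m from the base axis. Payload 8.5 kg.
Tool frame: the origin (TCP) lies on the centre line of the jaws, within the pads' length; the fingertips stand tips_ahead ahead of it and the grasp point (between the pads) lies 3 mm ahead of it (tips_ahead is the distance from the TCP to the fingertips, in m); z points along the fingers, y is the line along which they close (so a half turn about z gives the same grasp; the last joint's range is limited). The gripper opens to 85 mm and grips with 20 to 120 N. Pads are 22 mm wide; open, the fingers measure 114 mm over their backs; the gripper's body (76 mm by 85 mm) begins 54 mm behind the grasp point. The pads swing forward as they close: fully open they stand 13 mm farther back than shut.
Start: joints at [-77.538, 21.807, 74.336, -0, 83.858, -12.336], TCP at [0.231, -0.499, 0.253] pointing down, gripper open.
Joint ranges: [-178.18, 178.18], [-50.72, 133.34], [12.68, 142.11], [-81.47, 261.47], [9.98, 163.14], [-165.26, 165.26]. Speed limits (degrees/s): [136.94, 136.94, 180, 180, 180, 180].

### API

Orientations are given as a 3x3 rotation matrix whose columns are the frame's x, y, z axes.
In Python, from rig import observe, get_image, close_job, tips_ahead gives the robot as it stands.
- The arm moves only by the shell command python3 -m creep 'ROWS' [FORCE]. ROWS is a JSON list of rows, 1 to 10 of them, each an object with the fields pos (a list: dx, dy, dz in m), spin (a turn about the tool's z in degrees), jaw (the finger opening in m); a field left out counts as zero (the opening has to be given); each row shifts and turns the commanded pose from where the row before left it, along the tool's axes as they then stand; what a row does not reach is not made up. A row lasts 1/10 s, in which the tool goes at most 0.05 m and 8.59 degrees, less where a joint would pass 70% of its speed; a pose out of reach is approached as far as the arm can. The fingers move at their own pace and stop on an object; FORCE is the grip in N (left out, the last holds). Time passes only in rows, so rows that do not move let the fingers close. It prints the time, the measured TCP pose, the force, the opening and the grip force at its end. Input that does not fit is refused with a message, and nothing moves.
- observe(): the state, without advancing time (a new reading comes with each control period).
- get_image(name): name is "scene" or "top" or "wrist"; returns a dict with "pixels" (420x560x3 uint8, red, green, blue), "depth" (420x560 float32, m along the optical axis (not along the pixel's ray), 0 where there is no reading), "K" (3x3 intrinsics, pixels), "extrinsics" (4x4, takes a point from world to camera coordinates). Camera axes: x right, y down, z forward; pixel columns grow to the right and rows downward; lengths in m; the calibration is good to about 2 mm. A picture is of the moment at which its call begins.
- close_job(): hands the job in; it is judged then, once.
The state is a dict: "time_s": time; "q": joint angles; "qvel": joint speeds; "joint_efforts": joint torques, N m; "position": TCP position; "tool_rot": TCP orientation; "ft_force": force on the tool from outside, world axes, zero at the start; "wrist_torque": the same for the moment, N m; "grip_width": finger opening in m; "gripper_force": force on a finger pad.
Only numpy, scipy, OpenCV 4.12 (cv2) and the standard library are available. Lean on these libraries where they do the work, as an engineer would, in place of code of your own. Each camera call takes 0.05 s, during which the arm holds its last target. There are 200 camera calls.

### The job

Slip the rubber buffer ring over the stop post in front of the drying case and let go of it, lying flat at the foot of the post. Then take the upright knob of the gate's barrel bolt, lift the sagging bolt over the bent lip of its keeper while pulling it back clear of the keeper, and pull the sprung gate open until it rests lightly against the buffer ring. Finish while still holding the gate there in the gripper, and leave the other things on the bench where they are.

Things in the scene. Friction and masses are not known exactly. Their poses are not given: they have to be found in the camera images.
- case: Clear-sided drying case, 270 mm wide (y), 220 mm deep, 137 mm high, fixed to the bench. Origin: on the bench under the middle of the shut gate (mid-thickness). Its x points into the case (away from the robot), y along the shut gate from the latch side to the hinge side, z up. The gate is the case's front; the case's yaw varies.
- hinge (a point): Foot of the gate's vertical hinge axis, at case (0, 120, 0) mm.
- gate_angle (a joint): Opening angle of the gate (rad): 0 shut, grows as the free end swings towards the robot (to the case's -x; clockwise seen from above), up to 0.8. A spring closes it, about 0.4 N m shut and 0.8 N m at 0.5 rad.
- gate: White-framed gate leaf, 12 mm thick, 234 mm long, from 10 to 133 mm above the bench, carrying the bolt. Origin on the hinge axis at bench height; the leaf runs along its -y from 2 to 236 mm; x is the leaf's normal (the robot side is -x). Its front face is at x = -6 mm.
- bolt_draw (a joint): How far the barrel bolt is drawn along the gate towards the hinge (gate +y), m: about 0 to 0.004 when shot into the keeper, 0.045 fully drawn. It is clear of the keeper from 0.030 on. Friction about 1 N.
- bolt_lift (a joint): How far the bolt is raised in its worn, over-tall staples, m: 0 sagging, 0.016 at most. It sinks back by its own weight (about 2 N). The nib under its tip passes over the keeper's lip when raised 0.009 or more; below that it catches on the lip after about 0.007 of draw.
- knob (a point): Point on the axis of the bolt's upright round steel knob: 18 mm diameter, from 26 mm below to 22 mm above this point. 20 mm in front of the gate's mid-plane, 195 mm from the hinge axis when the bolt is shot; moves with bolt and gate. 176 mm above the bench when the bolt sags; case top at 137 mm, staples' top at 141 mm.
- keeper_lip (a point): Top middle of the lip of the steel keeper, an open-topped trough on the fixed latch stile that spans case x -36 to -7, y -164 to -125, z 87 to 138 mm. Its front cheek keeps the bolt from swinging out; the floor's edge next to the gate is bent up into a lip 105 mm above the bench. The sagging rod (10 mm thick) is at 112 mm, the nib under its tip reaches down to 97 mm.
- stop_post: Stop post in front of the shut gate: an upright steel pin, 10 mm diameter, pointed top 55 mm above the bench, on a flat steel foot 44 mm wide and 6 mm high that is fixed to the bench. Origin: on the bench under the pin's rest position; the foot reaches 45 mm from it towards the robot (-x) and 25 mm towards the gate. Axes as the case. Its place varies.
- post_tip (a point): Tip of the pin, on its axis, 55 mm above the bench. The pin is sprung: pushed by the gate it gives up to 12 mm away from the gate (stop_post -x), about 0.9 N per mm, the ring sliding with it on the foot; then it is solid.
- buffer: Black rubber buffer ring: outer diameter 40 mm, hole 16 mm, 30 mm high, 40 g, lying flat on the bench. Origin: centre of its underside; z is its axis. On the post it rests on the foot, underside 6 mm above the bench. The gate meets it at about 0.3 to 0.55 rad.
- tin_a: Bystander: closed flat metal tin, 55 mm diameter, 22 mm high. Origin: centre of underside.
- tin_b: Bystander: closed metal tin, 45 mm diameter, 34 mm high. Origin: centre of underside.
- polish: Bystander: small amber bottle with black cap, 30 mm diameter, 62 mm high. Origin: centre of underside.
- nail_stand: Bystander: grey bar 30 by 120 mm (long along y) with four small white pedestals bearing nail tips, 49 mm high. Origin: centre of underside.
- file_block: Bystander: white buffing block 95 by 26 by 26 mm (long along x). Origin: centre of underside.
Not all that is in view belongs to the job. Leave any red look-alike of the buffer alone.

How it is judged:
By the outcome, as a careful person would: the job done as asked, in the order asked, and still so for the second after the job is handed in, while the arm keeps its last pose, push and grip.
It also fails if it takes over 69 s, if anything falls off the work surface, if the arm or the gripper's body presses on something with over 40 N, if the wrist force passes 120 N, or if a joint passes its speed limit or range.

## Working session

There is one attempt and no reset: what is moved stays moved. The work goes in short steps, Python scripts to look and compute and a shell command to move; the robot and the scene stay as the last step left them, time stands still between calls to the robot, and variables do not carry over. Pictures are saved under pics/ and viewed, at most 10 in all, crops included, and the job is handed in when it is done.

```bash
mkdir -p pics; ls; cat > h.py <<'E'
import numpy as np, cv2
from rig import observe, get_image, close_job, tips_ahead
def grab(n):
    d=get_image(n); np.savez(f'/tmp/{n}.npz',**d); return d
def load(n): return dict(np.load(f'/tmp/{n}.npz'))
def cloud(d):
    h,w=d['depth'].shape; K=d['K']; u,v=np.meshgrid(np.arange(w),np.arange(h)); z=d['depth']
    p=np.stack([(u-K[0,2])/K[0,0]*z,(v-K[1,2])/K[1,1]*z,z],-1); E=d['extrinsics']
    w_=(p-E[:3,3])@E[:3,:3]; w_[z==0]=np.nan; return w_
def save(d,name,crop=None,s=1):
    im=d['pixels'][...,::-1]
    if crop: a,b,c,e=crop; im=im[b:e,a:c]
    cv2.imwrite('pics/'+name,cv2.resize(im,None,fx=s,fy=s,interpolation=cv2.INTER_CUBIC))
def tool(dw):  # world vector -> tool axes
    return np.round(observe()['tool_rot'].T@np.array(dw),4) if isinstance(observe()['tool_rot'],np.ndarray) else np.round(np.array(observe()['tool_rot']).T@np.array(dw),4)
E
python3 - <<'E'
from h import *
a=grab('scene');b=grab('top')
save(a,'s1.png');save(b,'t1.png')
o=observe();print({k:np.round(o[k],3).tolist() for k in o}, tips_ahead)
E
```

```text
pics
{'time_s': 0.1, 'q': [-77.541, 21.836, 74.379, -0.003, 83.857, -12.336], 'qvel': [0.027, -0.075, -0.156, -0.041, -0.011, -0.036], 'joint_efforts': [0.006, -44.922, -23.166, -0.0, 0.004, 0.0], 'position': [0.231, -0.499, 0.253], 'tool_rot': [[0.908, 0.419, -0.0], [0.419, -0.908, 0.001], [0.0, -0.001, -1.0]], 'ft_force': [-0.048, 0.229, 0.174], 'wrist_torque': [-0.055, 0.001, 0.013], 'gripper_force': 0.0, 'grip_width': 0.085} 0.022
```

View pics/s1.png

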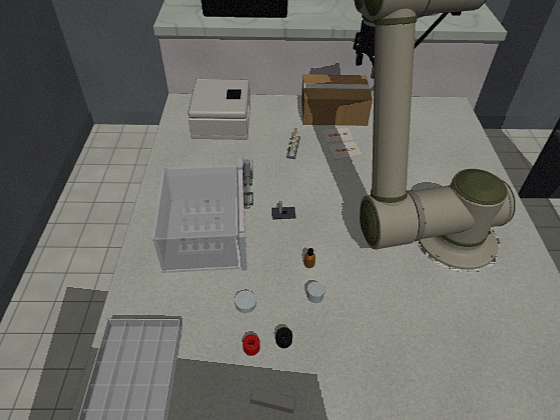

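View pics/t1.png

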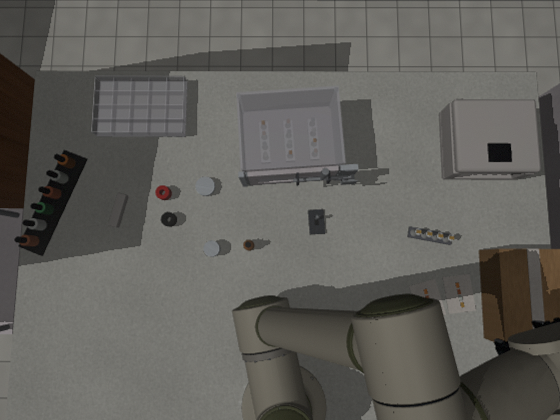

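The scene and top views show these candidates for the buffer: the black ring at top (169,219) / scene (284,337), a red look-alike at top (164,192), the black bottle cap at top (249,244), and the black-capped bottles at the far left. By the description I choose the black ring at (169,219). The post is at top (317,219), the gate runs along row ~175, and the bolt knob is near (325,175).

```bash
python3 - <<'E'
from h import *
d=load('top');P=cloud(d)
def fit(P,m,name):
    q=P[m];print(name,len(q),'med',np.round(np.median(q,0),4),'min',np.round(q.min(0),4),'max',np.round(q.max(0),4))
for n,(u,v),r,zl in [('buf',(169,219),13,.02),('post',(317,219),20,.003),('posttip',(317,219),20,.02),('polish',(249,244),12,.01),('tinb',(212,248),12,.01),('tina',(205,186),14,.01),('knob',(330,172),40,.158)]:
    m=np.zeros(d['depth'].shape,bool);m[v-r:v+r,u-r:u+r]=1;m&=P[...,2]>zl
    try: fit(P,m,n)
    except Exception as e: print(n,e)
# gate top edge line
m=np.zeros(d['depth'].shape,bool);m[150:200,236:350]=1;m&=(P[...,2]>.128)&(P[...,2]<.1335)
q=P[m];
np.savetxt('/tmp/g.txt',q)
im=d['pixels'];a=cv2.resize(im[150:250,130:380][...,::-1],None,fx=3.2,fy=3.2,interpolation=cv2.INTER_CUBIC)
s=load('scene');b=cv2.resize(s['pixels'][140:360,140:340][...,::-1],None,fx=1.27,fy=1.27)
cv2.imwrite('pics/c1.png',np.vstack([a,np.pad(b,((0,0),(0,800-b.shape[1]),(0,0)))])[:600])
for z in (.12,.13,.135,.14,.15,.16,.17,.18,.19,.2):
    mm=np.zeros(d['depth'].shape,bool);mm[140:200,230:400]=1;mm&=abs(P[...,2]-z)<.004
    v,u=np.nonzero(mm)
    if len(u): print(z,len(u),u.min(),u.max(),v.min(),v.max(),np.round(np.median(P[mm],0),4))
# sceen cam
S=cloud(s)
for n,(u,v),r,zl in [('buf',(284,337),13,.02),('posttip',(282,208),14,.02)]:
    m=np.zeros(s['depth'].shape,bool);m[v-r:v+r,u-r:u+r]=1;m&=S[...,2]>zl
    fit(S,m,'S'+n)
E
```

```text
buf 140 med [0.4987 0.3224 0.0285] min [0.4805 0.3041 0.021 ] max [0.517  0.3421 0.0348]
post 350 med [ 0.4963 -0.0909  0.0053] min [ 0.4481 -0.1478  0.003 ] max [ 0.5597 -0.0377  0.0539]
posttip 15 med [ 0.5053 -0.0898  0.0507] min [ 0.5014 -0.0929  0.0229] max [ 0.5111 -0.0853  0.0539]
polish 98 med [0.4281 0.0962 0.0396] min [0.4154 0.084  0.0155] max [0.4429 0.112  0.0637]
tinb 217 med [0.4177 0.1992 0.0326] min [0.3985 0.1774 0.01  ] max [0.4396 0.2221 0.0382]
tina 297 med [0.5927 0.2235 0.0203] min [0.5665 0.1971 0.0123] max [0.6215 0.252  0.0266]
knob 67 med [ 0.5962 -0.0941  0.1948] min [ 0.5904 -0.1035  0.1581] max [ 0.6063 -0.0874  0.2016]
0.12 136 243 356 166 183 [ 0.6027 -0.0883  0.1184]
0.13 1078 238 357 140 181 [ 0.6319 -0.0089  0.1325]
0.135 3128 238 357 140 182 [ 0.6528 -0.0138  0.1353]
0.14 1278 238 357 140 182 [ 0.6534 -0.0163  0.1372]
0.15 2 320 321 176 177 [ 0.5939 -0.0898  0.1533]
0.16 7 320 326 175 177 [ 0.5921 -0.0952  0.1606]
0.17 4 321 325 175 176 [ 0.5917 -0.0929  0.1706]
0.18 4 321 326 173 175 [ 0.5933 -0.0906  0.182 ]
0.19 12 321 327 171 175 [ 0.5928 -0.0965  0.1921]
0.2 25 322 328 168 173 [ 0.6004 -0.0938  0.1973]
Sbuf 210 med [0.5012 0.3278 0.0285] min [0.4825 0.3057 0.0208] max [0.5199 0.3451 0.0326]
Sposttip 35 med [ 0.5069 -0.088   0.0379] min [ 0.5034 -0.0933  0.0209] max [ 0.5126 -0.082   0.0545]
```

View pics/c1.png

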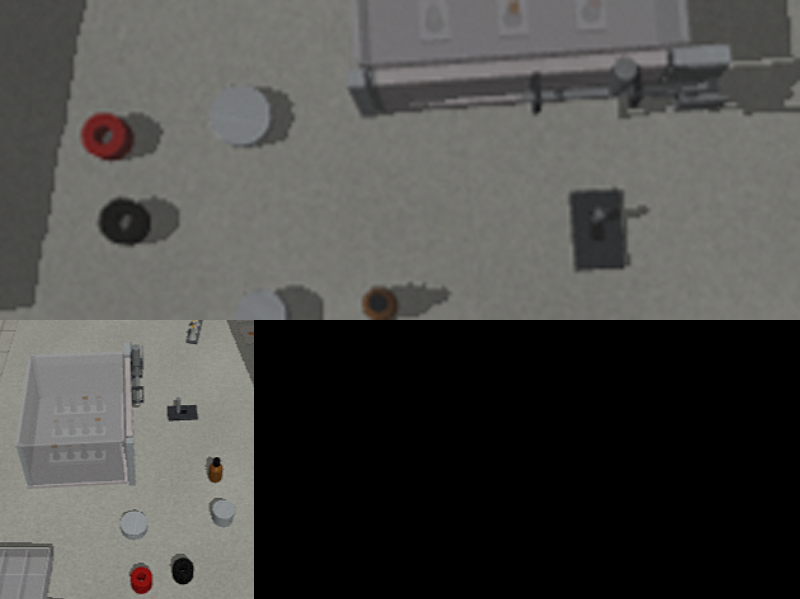

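The crop shows the black ring with its hole at crop (125,221), separate from the red one at (107,135). So the black ring is confirmed. Next I turn square and travel above it.

```bash
python3 -m creep '[{"spin":6.2, "jaw":0.085}, {"spin":6.2, "jaw":0.085}, {"spin":6.2, "jaw":0.085}, {"spin":6.2, "jaw":0.085}, {"pos":[0.013, -0.04, 0], "jaw":0.085}, {"pos":[0.013, -0.04, 0], "jaw":0.085}, {"pos":[0.013, -0.04, 0], "jaw":0.085}, {"pos":[0.013, -0.04, 0], "jaw":0.085}, {"pos":[0.013, -0.04, 0], "jaw":0.085}, {"pos":[0.013, -0.04, 0], "jaw":0.085}]' 40
python3 -m creep '[{"pos":[0.013, -0.04, 0], "jaw":0.085}, {"pos":[0.013, -0.04, 0], "jaw":0.085}, {"pos":[0.013, -0.04, 0], "jaw":0.085}, {"pos":[0.013, -0.04, 0], "jaw":0.085}, {"pos":[0.013, -0.04, 0], "jaw":0.085}, {"pos":[0.013, -0.04, 0], "jaw":0.085}, {"pos":[0.013, -0.04, 0], "jaw":0.085}, {"pos":[0.013, -0.04, 0], "jaw":0.085}, {"pos":[0.013, -0.04, 0], "jaw":0.085}, {"pos":[0.013, -0.04, 0], "jaw":0.085}]'
python3 -m creep '[{"pos":[0.013, -0.04, 0], "jaw":0.085}, {"pos":[0.013, -0.04, 0], "jaw":0.085}, {"pos":[0.013, -0.04, 0], "jaw":0.085}, {"jaw":0.085}, {"jaw":0.085}]'
python3 - <<'E'
from h import *
d=grab('wrist');save(d,'w1.png');o=observe();print(o['position'],o['ft_force'],np.round(o['q'],1),np.round(o['tool_rot'],3).tolist())
P=cloud(d);print(tool([.4995-o['position'][0],.3245-o['position'][1],0]))
a=grab('top');A=cloud(a)
for n,Q,D in(('w',P,d),('t',A,a)):
    m=(np.hypot(Q[...,0]-.4995,Q[...,1]-.3245)<.03)&(Q[...,2]>.022)&(D['pixels'].max(-1)<90)
    q=Q[m].astype(np.float32)
    if len(q): print(n,len(q),q.min(0),q.max(0),cv2.minEnclosingCircle(q[:,:2]))
E
```

```text
time_s: 1.1
position: [0.3088, -0.2575, 0.2531]
tool_rot: [[1.0, -0.0, -0.0], [-0.0, -1.0, 0.0], [-0.0, -0.0, -1.0]]
ft_force: [0.1, -0.2, 0.2]
grip_width: 0.085
gripper_force: 0.0
time_s: 2.1
position: [0.4388, 0.1426, 0.2532]
tool_rot: [[1.0, 0.0, -0.0], [0.0, -1.0, -0.0], [-0.0, 0.0, -1.0]]
ft_force: [0.5, 0.7, 0.9]
grip_width: 0.085
gripper_force: 0.0
time_s: 2.6
position: [0.4774, 0.2612, 0.2526]
tool_rot: [[1.0, 0.002, -0.001], [0.002, -1.0, -0.001], [-0.001, 0.001, -1.0]]
ft_force: [0.3, -0.7, 0.2]
grip_width: 0.085
gripper_force: 0.0
[0.47738819 0.26044509 0.25289612] [ 0.54886011 -0.09149281 -0.34260436] [ 16.1  21.2  75.3  -0.   83.5 106.1] [[1.0, 0.0, -0.001], [0.0, -1.0, -0.001], [-0.001, 0.001, -1.0]]
[ 0.0221 -0.064  -0.0001]Traceback (most recent call last):
  File "<stdin>", line 8, in <module>
cv2.error: OpenCV(4.12.0) /io/opencv/modules/imgproc/src/shapedescr.cpp:201: error: (-215:Assertion failed) count >= 0 && (depth == CV_32F || depth == CV_32S) in function 'minEnclosingCircle'
```

View pics/w1.png

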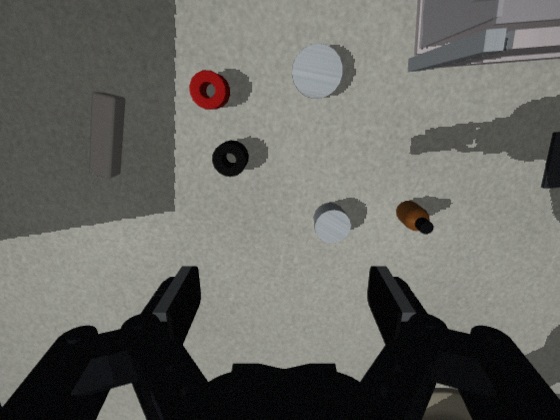

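The wrist view shows the black ring at (230,158), the red one at (210,90), tin_a at (318,70), tin_b at (333,222) and the case at upper right. I fit the ring's top circle next.

```bash
cat >> h.py <<'E'
def ring(n,c,zl,r=.03,dark=90,zh=9):
    d=load(n);Q=cloud(d)
    m=(np.hypot(Q[...,0]-c[0],Q[...,1]-c[1])<r)&(Q[...,2]>zl)&(Q[...,2]<zh)&(d['pixels'].max(-1)<dark)
    q=np.ascontiguousarray(Q[m],np.float32)
    print(n,len(q),q.min(0),q.max(0),cv2.minEnclosingCircle(q[:,:2].reshape(-1,1,2).copy()),np.median(q[:,2]))
    return q
E
python3 - <<'E'
from h import *
ring('wrist',(.4995,.3245),.022,dark=110)
grab('top');ring('top',(.4995,.3245),.022,dark=110)
grab('scene');ring('scene',(.4995,.3245),.022,dark=110)
E
```

```text
wrist 13365 [0.46950808 0.2948265  0.02233491] [0.5203519  0.34513044 0.3229357 ] ((0.49498051404953003, 0.3214212656021118), 0.026646165177226067) 0.29896802
top 268 [0.4714812  0.2947008  0.48755023] [0.50845045 0.327034   0.5329781 ] ((0.4904727041721344, 0.3093773126602173), 0.02105852961540222) 0.5224603
scene 1479 [0.46984914 0.29520914 0.0221769 ] [0.5198656  0.3454874  0.53225964] ((0.4958947002887726, 0.3204939663410187), 0.027794482186436653) 0.4768906
```

```bash
python3 - <<'E'
from h import *
for n in('wrist','scene'):ring(n,(.4995,.3245),.022,r=.026,dark=110,zh=.045);ring(n,(.4995,.3245),.027,r=.026,dark=110,zh=.033)
# case/gate geometry from first top image is stale-overwritten (arm occludes) -> use scene depth now
d=load('scene');Q=cloud(d)
m=(np.abs(Q[...,2]-.136)<.006)&(Q[...,0]>.55)&(Q[...,0]<.9)&(np.abs(Q[...,1])<.25)
q=Q[m];print(len(q),q.min(0),q.max(0))
g=np.loadtxt('/tmp/g.txt');print('g',len(g),g.min(0),g.max(0))
# front edge of case top vs y
for y in np.arange(-.2,.14,.02):
    s=g[abs(g[:,1]-y)<.01]
    if len(s):print(round(y,2),len(s),np.round([s[:,0].min(),np.median(s[:,0]),s[:,0].max()],4))
E
```

```text
wrist 809 [0.4815152  0.30584776 0.02233491] [0.5203519  0.34513044 0.03340596] ((0.500539243221283, 0.32571151852607727), 0.02001979388296604) 0.030458275
wrist 767 [0.4815152  0.30651614 0.02726892] [0.51997274 0.34513044 0.03284868] ((0.500546932220459, 0.3257068693637848), 0.020021585747599602) 0.03053734
scene 198 [0.48255566 0.30555817 0.0221769 ] [0.5198656  0.3454874  0.03394482] ((0.5015067458152771, 0.325362890958786), 0.020554808899760246) 0.029069455
scene 162 [0.48255566 0.30555817 0.02700022] [0.519853   0.3454874  0.03291274] ((0.5015067458152771, 0.325362890958786), 0.020554808899760246) 0.02949807
6237 [ 0.5838845  -0.18883732  0.13001596] [0.84333272 0.13205453 0.14196241]
g 661 [ 0.590113   -0.16537601  0.12801381] [0.66798942 0.11904705 0.13349415]
-0.16 12 [0.5901 0.6219 0.6627]
-0.14 19 [0.6133 0.6232 0.6652]
-0.12 43 [0.6153 0.6236 0.6677]
-0.1 34 [0.5947 0.6298 0.668 ]
-0.08 58 [0.6126 0.6233 0.668 ]
-0.06 48 [0.6103 0.6204 0.665 ]
-0.04 47 [0.6095 0.6201 0.6679]
-0.02 50 [0.6074 0.6179 0.6675]
-0.0 61 [0.6067 0.6176 0.6673]
0.02 58 [0.6041 0.6148 0.6674]
0.04 55 [0.6038 0.6146 0.6672]
0.06 56 [0.6011 0.6123 0.667 ]
0.08 51 [0.6011 0.6115 0.6648]
0.1 52 [0.5992 0.6211 0.6666]
0.12 17 [0.5964 0.622  0.6669]
```

```bash
python3 -m creep '[{"pos":[0.0116, -0.0326, 0], "jaw":0.062}, {"pos":[0.0116, -0.0326, 0], "jaw":0.062}, {"pos":[0, 0, 0.03], "jaw":0.062}, {"pos":[0, 0, 0.03], "jaw":0.062}, {"pos":[0, 0, 0.03], "jaw":0.062}, {"pos":[0, 0, 0.03], "jaw":0.062}, {"pos":[0, 0, 0.02], "jaw":0.062}, {"jaw":0.062}]'
python3 - <<'E'
from h import *
import rig
d=grab('wrist');P=cloud(d);o=observe();p=o['position'];print(p,o['grip_width'],rig.tips_ahead)
m=(abs(P[...,0]-p[0])<.015)&(abs(P[...,1]-p[1])<.06)&(P[...,2]>.045)
q=P[m];
if len(q):print('tip z',np.percentile(q[:,2],[0,1,5]),p[2])
ring('wrist',(.5006,.3257),.022,r=.026,dark=110,zh=.04)
E
```

```text
time_s: 3.6
position: [0.4999, 0.3246, 0.1111]
tool_rot: [[1.0, -0.001, -0.005], [-0.001, -1.0, -0.002], [-0.005, 0.002, -1.0]]
ft_force: [0.3, 0.1, 0.1]
grip_width: 0.0619
gripper_force: 0.0
[0.50078699 0.32510531 0.11301166] 0.062336532933021285 0.022
tip z [0.09504484 0.10180918 0.11410755] 0.11301165811994256
wrist 1942 [0.48137066 0.30668074 0.0220022 ] [0.52069783 0.34575742 0.03286282] ((0.5010462999343872, 0.32587987184524536), 0.01993631385266781) 0.030428767
```

```bash
python3 -m creep '[{"pos":[0, -0.0008, 0.03], "jaw":0.062}, {"pos":[0, 0, 0.03], "jaw":0.062}, {"pos":[0, 0, 0.015], "jaw":0.062}, {"pos":[0, 0, 0.008], "jaw":0.062}, {"jaw":0.062}, {"jaw":0.03}, {"jaw":0.03}, {"jaw":0.03}, {"jaw":0.03}, {"jaw":0.03}]' 40
python3 -m creep '[{"jaw":0.03}, {"pos":[0, 0, -0.02], "jaw":0.03}, {"pos":[0, 0, -0.03], "jaw":0.03}, {"pos":[0, 0, -0.03], "jaw":0.03}, {"pos":[0, 0, -0.02], "jaw":0.03}, {"jaw":0.03}, {"jaw":0.03}]'
python3 - <<'E'
from h import *
d=grab('wrist');o=observe();print(o['position'],o['grip_width'],o['ft_force']);save(d,'w2.png')
E
```

```text
time_s: 4.65
position: [0.5017, 0.327, 0.0321]
tool_rot: [[1.0, 0.0, 0.003], [0.0, -1.0, 0.001], [0.003, -0.001, -1.0]]
ft_force: [-0.2, -0.7, 7.5]
grip_width: 0.038
gripper_force: 40.7
time_s: 5.35
position: [0.5007, 0.3266, 0.1302]
tool_rot: [[1.0, -0.0, 0.0], [-0.0, -1.0, 0.0], [0.0, -0.0, -1.0]]
ft_force: [-0.4, -0.2, -0.6]
grip_width: 0.0381
gripper_force: 40.4
[0.50043862 0.32652263 0.12944302] 0.03817223064211257 [-0.92961329  0.79010662 -0.3885143 ]
```

View pics/w2.png

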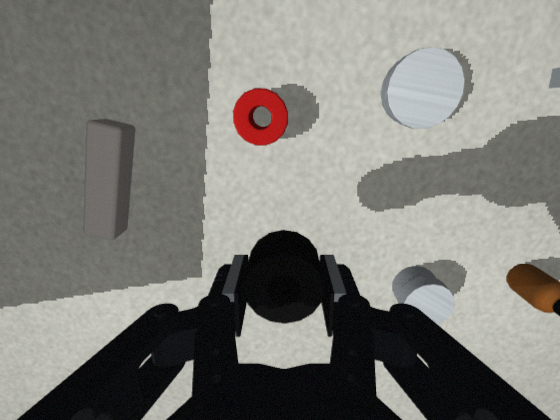

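The ring is held between the pads at wrist (284,275), lying level, with the red ring untouched at (261,117). I move to a viewpoint beside the post to measure it.

```bash
python3 -m creep '[{"pos":[-0.0075, 0.037, -0.009], "jaw":0.03}, {"pos":[-0.0075, 0.037, -0.009], "jaw":0.03}, {"pos":[-0.0075, 0.037, -0.009], "jaw":0.03}, {"pos":[-0.0075, 0.037, -0.009], "jaw":0.03}, {"pos":[-0.0075, 0.037, -0.009], "jaw":0.03}, {"pos":[-0.0075, 0.037, -0.009], "jaw":0.03}, {"pos":[-0.0075, 0.037, -0.009], "jaw":0.03}, {"pos":[-0.0075, 0.037, -0.009], "jaw":0.03}, {"jaw":0.03}, {"jaw":0.03}]'
python3 - <<'E'
from h import *
d=grab('wrist');o=observe();p=o['position'];print(p,o['grip_width'],o['ft_force']);save(d,'w3.png')
P=cloud(d)
# ring in hand
m=(np.hypot(P[...,0]-p[0],P[...,1]-p[1])<.03)&(P[...,2]>p[2]-.04)&(P[...,2]<p[2]+.02)
q=P[m];print('held',len(q),np.percentile(q,[0,5,50,95,100],axis=0).round(4).tolist())
m=(np.hypot(P[...,0]-.507,P[...,1]+.089)<.03)&(P[...,2]>.012)&(P[...,2]<.07)
q=P[m];print(len(q))
for a in range(12,60,6):
    s=q[(q[:,2]>=a/1e3)&(q[:,2]<a/1e3+.006)]
    if len(s):print(a,len(s),s.min(0).round(4),s.max(0).round(4))
m=(np.hypot(P[...,0]-.5,P[...,1]+.089)<.08)&(abs(P[...,2]-.006)<.0035)&(d['pixels'].max(-1)<80)
q=P[m];print('foot',len(q),cv2.minAreaRect(np.ascontiguousarray(q[:,:2],np.float32).reshape(-1,1,2).copy()))
E
```

```text
time_s: 6.4
position: [0.4406, 0.0303, 0.2016]
tool_rot: [[1.0, -0.002, -0.002], [-0.002, -1.0, 0.001], [-0.002, -0.001, -1.0]]
ft_force: [0.1, 1.0, -0.7]
grip_width: 0.0378
gripper_force: 40.5
[0.44062718 0.03103572 0.20147544] 0.03790708955726192 [-0.36089462  0.33933079 -0.36800611]
held 8593 [[0.4204, 0.0018, 0.1688], [0.4272, 0.0086, 0.1795], [0.4478, 0.0312, 0.1999], [0.4587, 0.0536, 0.2188], [0.4603, 0.0603, 0.2215]]
279
12 22 [ 0.5021 -0.0893  0.0121] [ 0.5116 -0.0838  0.0179]
18 20 [ 0.5023 -0.0869  0.0187] [ 0.5109 -0.0839  0.0227]
24 30 [ 0.5021 -0.0875  0.0243] [ 0.5113 -0.0838  0.03  ]
30 28 [ 0.5022 -0.0899  0.0303] [ 0.5115 -0.0837  0.0356]
36 28 [ 0.5021 -0.0871  0.0361] [ 0.5109 -0.0838  0.0419]
42 29 [ 0.5024 -0.0875  0.0421] [ 0.5112 -0.0837  0.048 ]
48 92 [ 0.502  -0.0942  0.0481] [ 0.5115 -0.0838  0.054 ]
54 30 [ 0.504  -0.0909  0.0541] [ 0.5099 -0.0859  0.0571]
foot 2704 ((0.4968138337135315, -0.08944534510374069), (0.06959235668182373, 0.04456836357712746), 4.298777103424072)
```

View pics/w3.png

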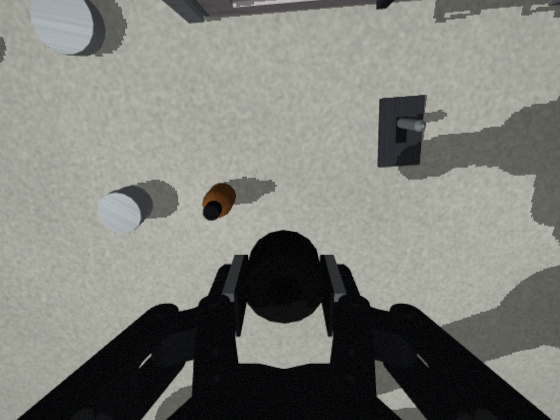

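The post pin is at wrist (411,124), on its foot at (400,130), and the ring is still held square. I move above the post.

```bash
python3 -m creep '[{"pos":[0.0166, 0.03, 0.01], "jaw":0.03}, {"pos":[0.0166, 0.03, 0.02], "jaw":0.03}, {"pos":[0.0166, 0.03, 0.03], "jaw":0.03}, {"pos":[0.0166, 0.03, 0.03], "jaw":0.03}, {"pos":[0, 0, 0.006], "jaw":0.03}, {"jaw":0.03}, {"jaw":0.03}]'
python3 - <<'E'
from h import *
o=observe();p=o['position'];print(p,o['ft_force'])
d=grab('wrist');P=cloud(d);p=observe()['position'];print(p)
m=(np.hypot(P[...,0]-p[0],P[...,1]-p[1])<.03)&(abs(P[...,1]-p[1])<.016)&(P[...,2]>p[2]-.05)&(P[...,2]<p[2]+.02)
q=P[m]; 
for y in(-.012,-.006,0,.006,.012):
    s=q[abs(q[:,1]-p[1]-y)<.002]; print(y,(s.max(0)-p).round(4),(np.percentile(s,2,axis=0)-p).round(4))
q=q[q[:,0]-p[0]>.005];print('held top z rel',np.percentile(q[:,2]-p[2],[2,25,50,75,98]).round(4))
s=grab('scene');S=cloud(s);m=(np.hypot(S[...,0]-p[0],S[...,1]-p[1])<.026)&(S[...,2]>.045)&(S[...,2]<p[2]+.005)
q=S[m];print('S',len(q),np.percentile(q,[1,50,99],axis=0).round(4).tolist());save(s,'s2.png',(230,150,330,250),4)
E
```

```text
time_s: 7.15
position: [0.5072, -0.0879, 0.1066]
tool_rot: [[1.0, 0.002, -0.0], [0.002, -1.0, 0.0], [-0.0, -0.0, -1.0]]
ft_force: [0.0, -0.4, -1.2]
grip_width: 0.038
gripper_force: 40.5
[ 0.50720984 -0.0878756   0.1065607 ] [ 0.01471216 -0.44462192 -1.19303526]
[ 0.50732843 -0.08799474  0.1070158 ]
-0.012 [ 0.0153 -0.01   -0.0006] [-0.0142 -0.0139 -0.0279]
-0.006 [ 0.0184 -0.004  -0.0004] [-0.0175 -0.0079 -0.0272]
0 [ 0.0195  0.002  -0.0002] [-0.0192 -0.0018 -0.0276]
0.006 [ 0.0189  0.008  -0.0007] [-0.0181  0.0041 -0.0275]
0.012 [ 0.017   0.014  -0.0004] [-0.0156  0.0101 -0.0279]
held top z rel [-0.0289 -0.0147 -0.0034 -0.0021 -0.0011]
S 82 [[0.4876, -0.0956, 0.0471], [0.5068, -0.0779, 0.0896], [0.5248, -0.0644, 0.1068]]
```

```bash
python3 -m creep '[{"pos":[-0.0007, 0.001, 0], "jaw":0.03}, {"pos":[0, 0, 0.01], "jaw":0.03}, {"pos":[0, 0, 0.01], "jaw":0.03}, {"pos":[0, 0, 0.005], "jaw":0.03}, {"pos":[0, 0, 0.005], "jaw":0.03}, {"jaw":0.03}]'
python3 - <<'E'
from h import *
o=observe();print(o['position'],o['ft_force'],o['wrist_torque'])
E
```

```text
time_s: 7.85
position: [0.5063, -0.0902, 0.0755]
tool_rot: [[1.0, -0.0, -0.001], [-0.0, -1.0, 0.001], [-0.001, -0.001, -1.0]]
ft_force: [-0.1, -0.2, -1.1]
grip_width: 0.0379
gripper_force: 40.5
[ 0.50628706 -0.09018997  0.07550519] [-0.05782329 -0.20285355 -1.10354817] [ 0.0133731  -0.00590539 -0.07577812]
```

```bash
python3 -m creep '[{"pos":[0, 0, 0.01], "jaw":0.03}, {"pos":[0, 0, 0.01], "jaw":0.03}, {"pos":[0, 0, 0.008], "jaw":0.03}, {"pos":[0, 0, 0.006], "jaw":0.03}, {"pos":[0, 0, 0.003], "jaw":0.03}, {"jaw":0.03}]'
```

```text
time_s: 8.45
position: [0.5065, -0.0902, 0.0389]
tool_rot: [[1.0, -0.0, -0.001], [-0.0, -1.0, 0.0], [-0.001, -0.0, -1.0]]
ft_force: [0.3, -0.4, -0.0]
grip_width: 0.0382
gripper_force: 40.5
```

```bash
python3 -m creep '[{"jaw":0.062}, {"jaw":0.062}, {"jaw":0.062}, {"pos":[0, 0, -0.01], "jaw":0.062}, {"pos":[0, 0, -0.02], "jaw":0.062}, {"pos":[0, 0, -0.03], "jaw":0.062}, {"pos":[-0.01, 0, -0.04], "jaw":0.062}, {"pos":[-0.02, 0, -0.04], "jaw":0.062}, {"pos":[-0.02, 0, -0.04], "jaw":0.062}, {"pos":[-0.02, 0, -0.04], "jaw":0.062}]'
python3 -m creep '[{"pos":[-0.01, 0, -0.03], "jaw":0.05}, {"jaw":0.05}, {"jaw":0.05}, {"jaw":0.05}]'
python3 - <<'E'
from h import *
d=grab('wrist');o=observe();print(o['position'],o['grip_width'],np.round(o['q'],1));save(d,'w4.png')
P=cloud(d)
ring('wrist',(.5067,-.0888),.030,r=.026,dark=110,zh=.045)
m=(np.hypot(P[...,0]-.5067,P[...,1]+.0888)<.008)&(P[...,2]>.045)&(P[...,2]<.06);print('pin',P[m].mean(0))
m=(np.hypot(P[...,0]-.598,P[...,1]+.094)<.03)&(P[...,2]>.145)&(P[...,2]<.21);q=P[m]
for a in range(145,205,6):
    s=q[(q[:,2]>=a/1e3)&(q[:,2]<a/1e3+.006)]
    if len(s):print(a,len(s),s.min(0).round(4),s.max(0).round(4))
m=(abs(P[...,0]-.61)<.05)&(abs(P[...,1])<.3)&(abs(P[...,2]-.1325)<.004);q=P[m]
for y in np.arange(-.18,.14,.02):
    s=q[abs(q[:,1]-y)<.004]
    if len(s):print(round(y,2),len(s),np.percentile(s[:,0],[1,50,99]).round(4))
E
```

```text
time_s: 9.45
position: [0.4354, -0.09, 0.2617]
tool_rot: [[1.0, 0.0, 0.001], [0.0, -1.0, -0.0], [0.001, 0.0, -1.0]]
ft_force: [0.6, -0.1, 0.8]
grip_width: 0.0619
gripper_force: 0.0
time_s: 9.85
position: [0.4264, -0.0901, 0.2885]
tool_rot: [[1.0, -0.0, -0.001], [-0.0, -1.0, 0.001], [-0.001, -0.001, -1.0]]
ft_force: [1.0, -0.6, -0.8]
grip_width: 0.0499
gripper_force: 0.0
[ 0.42645226 -0.09010757  0.28834452] 0.04994496888115364 [-27.6   8.7  87.    0.   84.5  62.4]
wrist 756 [ 0.48542985 -0.10879094  0.030325  ] [ 0.5241312  -0.07036436  0.03929531] ((0.5052931904792786, -0.08914624899625778), 0.019937831908464432) 0.03656224
pin [ 0.50662182 -0.08909061  0.05290239]
-0.18 5 [0.589  0.5896 0.5898]
-0.16 25 [0.5877 0.589  0.5898]
```

View pics/w4.png

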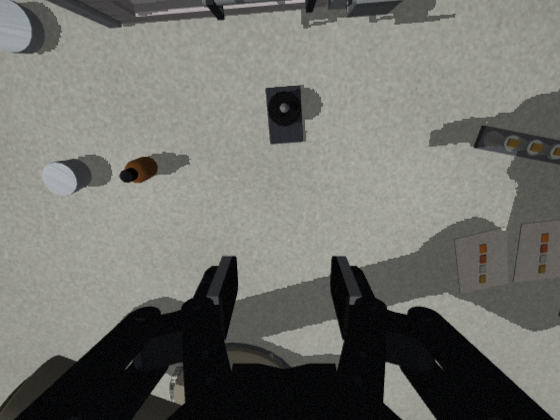

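The ring lies flat on the post at (285,107), its top 36 mm up, and the bystanders are unmoved. Next I view the knob.

```bash
python3 -m creep '[{"pos":[0.025, 0, 0], "spin":-4.4, "jaw":0.05}, {"pos":[0.025, 0, 0], "jaw":0.05}, {"pos":[0.025, 0, 0], "jaw":0.05}, {"pos":[0.015, 0, 0], "jaw":0.05}, {"jaw":0.05}, {"jaw":0.05}]'
python3 - <<'E'
from h import *
d=grab('wrist');o=observe();print(o['position'],o['grip_width'],np.round(o['tool_rot'],3).tolist());save(d,'w5.png')
P=cloud(d)
m=(np.hypot(P[...,0]-.598,P[...,1]+.094)<.03)&(P[...,2]>.145)&(P[...,2]<.21);q=P[m]
for a in range(145,205,6):
    s=q[(q[:,2]>=a/1e3)&(q[:,2]<a/1e3+.006)]
    if len(s):print(a,len(s),s.min(0).round(4),s.max(0).round(4))
t=np.ascontiguousarray(q[q[:,2]>.19][:,:2],np.float32).reshape(-1,1,2).copy();print(cv2.minEnclosingCircle(t))
m=(abs(P[...,0]-.61)<.03)&(abs(P[...,1])<.3)&(abs(P[...,2]-.1325)<.006);q=P[m]
for y in np.arange(-.18,.14,.02):
    s=q[abs(q[:,1]-y)<.004]
    if len(s):print(round(y,2),len(s),np.percentile(s[:,0],[1,50,99]).round(4))
E
```

```text
time_s: 10.5
position: [0.5161, -0.0851, 0.2883]
tool_rot: [[0.997, 0.077, -0.002], [0.077, -0.997, 0.001], [-0.002, -0.001, -1.0]]
ft_force: [-0.5, 0.0, -0.2]
grip_width: 0.0498
gripper_force: 0.0
[ 0.5158198  -0.08520918  0.28870935] 0.04986474370765867 [[0.997, 0.077, -0.002], [0.077, -0.997, 0.001], [-0.002, -0.001, -1.0]]
151 4 [ 0.5947 -0.0874  0.1542] [ 0.6031 -0.086   0.1566]
157 5 [ 0.5935 -0.0888  0.1588] [ 0.6023 -0.086   0.1627]
163 4 [ 0.5929 -0.0894  0.1631] [ 0.6015 -0.0859  0.1676]
169 7 [ 0.5918 -0.0907  0.17  ] [ 0.6059 -0.0862  0.1749]
175 6 [ 0.5953 -0.0892  0.1752] [ 0.6066 -0.086   0.1801]
181 5 [ 0.5961 -0.0869  0.183 ] [ 0.6022 -0.0859  0.1867]
187 3 [ 0.5968 -0.0866  0.1894] [ 0.6034 -0.0862  0.192 ]
193 419 [ 0.591  -0.1038  0.1954] [ 0.6085 -0.0861  0.199 ]
199 144 [ 0.5919 -0.1021  0.199 ] [ 0.6077 -0.0868  0.2007]
((0.5998004078865051, -0.09482640773057938), 0.009058110415935516)
-0.18 181 [0.5897 0.624  0.6326]
-0.16 191 [0.5881 0.6223 0.6311]
-0.14 221 [0.6133 0.6281 0.6397]
-0.12 248 [0.6155 0.6255 0.6397]
-0.1 258 [0.614  0.6245 0.6397]
-0.08 278 [0.6126 0.6237 0.6398]
-0.06 295 [0.6112 0.6231 0.6398]
-0.04 302 [0.6098 0.6259 0.6398]
-0.02 329 [0.6087 0.6253 0.6396]
-0.0 356 [0.6072 0.6256 0.6397]
0.02 369 [0.6056 0.6251 0.6398]
0.04 393 [0.6042 0.6241 0.6395]
0.06 400 [0.6026 0.6227 0.6395]
0.08 423 [0.6012 0.6222 0.6397]
0.1 429 [0.6003 0.6227 0.6396]
0.12 140 [0.5973 0.6065 0.6391]
```

View pics/w5.png

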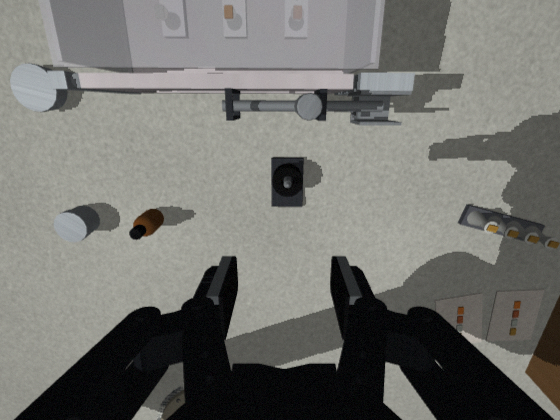

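The knob's top is at wrist (308,105), the staples at (232,103) and (320,100), and the keeper at (385,100). I approach from above and grip.

```bash
python3 -m creep '[{"pos":[0.03, 0.006, 0], "jaw":0.05}, {"pos":[0.03, 0.006, 0], "jaw":0.05}, {"pos":[0.023, 0.004, 0], "jaw":0.05}, {"jaw":0.05}, {"pos":[0, 0, 0.03], "jaw":0.05}, {"pos":[0, 0, 0.03], "jaw":0.05}, {"pos":[0, 0, 0.03], "jaw":0.05}, {"pos":[0, 0, 0.02], "jaw":0.05}, {"pos":[0, 0, 0.008], "jaw":0.05}, {"jaw":0.05}]'
python3 - <<'E'
from h import *
o=observe();p=o['position'];print(p,o['ft_force'],tool([.5998-p[0],-.0948-p[1],.170-p[2]]))
E
```

```text
time_s: 11.55
position: [0.5996, -0.0949, 0.171]
tool_rot: [[0.997, 0.076, -0.001], [0.076, -0.997, 0.001], [-0.001, -0.001, -1.0]]
ft_force: [-0.6, 0.8, 0.2]
grip_width: 0.0499
gripper_force: 0.0
[ 0.59956298 -0.09488255  0.17104456] [-0.64630004  0.82412336  0.2304692 ] [ 0.0002 -0.0001  0.001 ]
```

```bash
python3 -m creep '[{"jaw":0.01}, {"jaw":0.01}, {"jaw":0.01}, {"jaw":0.01}, {"jaw":0.01}, {"jaw":0.01}]' 60
python3 -m creep '[{"pos":[0, 0, -0.003], "jaw":0.01}, {"pos":[0, 0, -0.003], "jaw":0.01}, {"pos":[0, 0, -0.003], "jaw":0.01}, {"pos":[0, 0, -0.003], "jaw":0.01}, {"pos":[0, 0, -0.0005], "jaw":0.01}, {"jaw":0.01}]'
```

```text
time_s: 12.15
position: [0.6008, -0.0951, 0.1727]
tool_rot: [[0.997, 0.077, 0.002], [0.077, -0.997, -0.001], [0.002, 0.001, -1.0]]
ft_force: [-1.2, -0.1, 6.1]
grip_width: 0.0167
gripper_force: 58.3
time_s: 12.75
position: [0.6005, -0.0949, 0.1839]
tool_rot: [[0.997, 0.077, 0.0], [0.077, -0.997, -0.0], [0.0, 0.0, -1.0]]
ft_force: [2.4, -1.8, -1.9]
grip_width: 0.0165
gripper_force: 58.5
```

```bash
python3 -m creep '[{"pos":[0, -0.004, 0], "jaw":0.01}, {"pos":[0, -0.006, 0], "jaw":0.01}, {"pos":[0, -0.006, 0], "jaw":0.01}, {"pos":[0, -0.006, 0], "jaw":0.01}, {"pos":[0, -0.006, 0], "jaw":0.01}, {"pos":[0, -0.006, 0], "jaw":0.01}, {"pos":[0, -0.003, 0], "jaw":0.01}, {"jaw":0.01}, {"jaw":0.01}]'
python3 - <<'E'
from h import *
d=grab('wrist');o=observe();print(o['position'],o['ft_force'],o['wrist_torque']);s=grab('scene')
S=cloud(s)
save(s,'s3.png',(140,130,340,280),4)
E
```

```text
time_s: 13.65
position: [0.5976, -0.0577, 0.1839]
tool_rot: [[0.997, 0.077, 0.0], [0.077, -0.997, 0.0], [0.0, -0.0, -1.0]]
ft_force: [2.1, 1.2, -1.6]
grip_width: 0.0165
gripper_force: 58.6
[ 0.59754643 -0.05790007  0.18387763] [ 2.16907346  0.8451692  -0.76366481] [ 0.13924382 -0.41627622 -0.03281123]
```

View pics/s3.png

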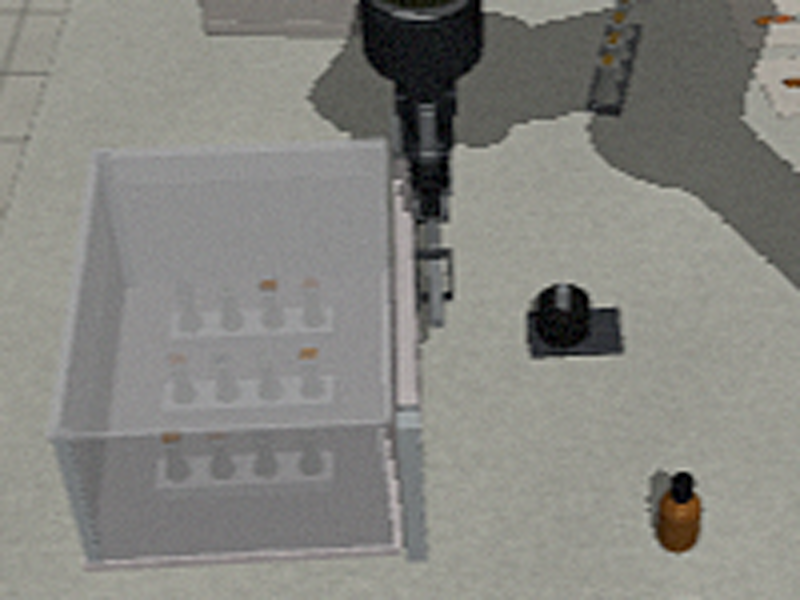

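The bolt is drawn about 37 mm, with the rod's end now at crop (435,320), and the ring on its post at (562,315) is undisturbed. I swing the gate about the hinge, 2° per row.

```bash
cat >> h.py <<'E'
H=np.array([.6053,.1012]);yaw=np.radians(4.2)
def ang():
    o=observe();v=np.array(o['position'][:2])-H
    ex=np.array([np.cos(yaw),np.sin(yaw)]);ey=np.array([-np.sin(yaw),np.cos(yaw)])
    a=np.arctan2(-v@ex,-v@ey)-np.arctan2(.0196,.1581)
    R=np.array(o['tool_rot']);f=np.array(o['ft_force'])
    print('theta',np.degrees(a).round(2),'r',np.hypot(*v).round(4),'F tool',(R.T@f).round(2),'M tool',(R.T@o['wrist_torque']).round(2),o['time_s'],'toolyaw',np.degrees(np.arctan2(R[1,0],R[0,0])).round(2))
E
python3 -c "
from h import *
ang()"
python3 -m creep '[{"pos":[-0.0027, -0.0004, 0], "spin":1, "jaw":0.01}, {"pos":[-0.0055, -0.0008, 0], "spin":2, "jaw":0.01}, {"pos":[-0.0055, -0.0008, 0], "spin":2, "jaw":0.01}, {"pos":[-0.0055, -0.0008, 0], "spin":2, "jaw":0.01}, {"pos":[-0.0055, -0.0008, 0], "spin":2, "jaw":0.01}]'
python3 -c "
from h import *
ang()"
```

```text
theta -0.08 r 0.1594 F tool [ 2.83 -1.93  1.35] M tool [ 0.04  0.49 -0.05] 13.75 toolyaw 4.4
time_s: 14.25
position: [0.5727, -0.0549, 0.1839]
tool_rot: [[0.997, -0.083, 0.001], [-0.083, -0.997, -0.0], [0.001, -0.0, -1.0]]
ft_force: [3.7, 1.1, -2.2]
grip_width: 0.0166
gripper_force: 58.6
theta 8.94 r 0.1595 F tool [ 3.55 -1.36  2.22] M tool [0.13 0.71 0.13] 14.25 toolyaw -4.76
```

```bash
python3 -m creep '[{"pos":[-0.0055, -0.0008, 0], "spin":2, "jaw":0.01}, {"pos":[-0.0055, -0.0008, 0], "spin":2, "jaw":0.01}, {"pos":[-0.0055, -0.0008, 0], "spin":2, "jaw":0.01}, {"pos":[-0.0055, -0.0008, 0], "spin":2, "jaw":0.01}, {"pos":[-0.0055, -0.0008, 0], "spin":2, "jaw":0.01}, {"pos":[-0.0055, -0.0008, 0], "spin":2, "jaw":0.01}, {"pos":[-0.0055, -0.0008, 0], "spin":2, "jaw":0.01}, {"jaw":0.01}, {"jaw":0.01}]'
python3 - <<'E'
from h import *
ang()
d=grab('wrist')
P=cloud(d);ring('wrist',(.5053,-.0891),.030,r=.026,dark=110,zh=.045) 
ang()
E
```

```text
time_s: 15.15
position: [0.5365, -0.0427, 0.1841]
tool_rot: [[0.948, -0.319, 0.001], [-0.319, -0.948, -0.001], [0.001, 0.0, -1.0]]
ft_force: [4.3, -1.1, -1.7]
grip_width: 0.0169
gripper_force: 58.6
theta 22.7 r 0.1595 F tool [ 4.4  -0.36  1.71] M tool [0.02 0.77 0.01] 15.15 toolyaw -18.6
wrist 112 [ 0.48595244 -0.0943073   0.03477449] [ 0.4966194  -0.07217176  0.03795503] ((0.4925176203250885, -0.08314245939254761), 0.011812428012490273) 0.03669151
theta 22.69 r 0.1595 F tool [ 4.8  -0.09  0.86] M tool [ 0.01  0.74 -0.  ] 15.2 toolyaw -18.59
```

```bash
python3 -m creep '[{"pos":[-0.0028, -0.0004, 0], "spin":1, "jaw":0.01}, {"pos":[-0.0028, -0.0004, 0], "spin":1, "jaw":0.01}, {"jaw":0.01}, {"jaw":0.01}, {"jaw":0.01}]'; python3 -c "
from h import *
ang()"
python3 -m creep '[{"pos":[-0.0014, -0.0002, 0], "spin":0.5, "jaw":0.01}, {"jaw":0.01}, {"jaw":0.01}, {"jaw":0.01}]'; python3 -c "
from h import *
ang()"
```

```text
time_s: 15.7
position: [0.5314, -0.0401, 0.1839]
tool_rot: [[0.936, -0.352, 0.001], [-0.352, -0.936, -0.001], [0.001, 0.0, -1.0]]
ft_force: [3.7, -3.1, -2.4]
grip_width: 0.0164
gripper_force: 58.6
theta 24.73 r 0.1595 F tool [4.57 1.6  2.43] M tool [-0.04  0.82  0.06] 15.7 toolyaw -20.58
time_s: 16.1
position: [0.5303, -0.0395, 0.184]
tool_rot: [[0.933, -0.36, 0.001], [-0.36, -0.933, -0.001], [0.001, 0.0, -1.0]]
ft_force: [5.7, -3.0, -1.7]
grip_width: 0.0168
gripper_force: 58.6
theta 25.2 r 0.1594 F tool [6.35 0.73 1.74] M tool [-0.1   0.9   0.11] 16.1 toolyaw -21.09
```

```bash
python3 -m creep '[{"jaw":0.01}]' >/dev/null; python3 -c "
from h import *
ang()"
python3 -m creep '[{"pos":[-0.0012, -0.0002, 0], "spin":0.4, "jaw":0.01}, {"jaw":0.01}, {"jaw":0.01}, {"jaw":0.01}]'>/dev/null; python3 - <<'E'
from h import *
ang()
for i in range(3): d=grab('scene');ang()
Q=cloud(d)
ring('scene',(.505,-.089),.030,r=.03,dark=110,zh=.045)
m=(np.hypot(Q[...,0]-.505,Q[...,1]+.089)<.012)&(Q[...,2]>.042)&(Q[...,2]<.06);print('pin',Q[m].mean(0) if m.any() else 0)
save(d,'s4.png',(200,150,320,240),6)
E
```

```text
theta 25.2 r 0.1594 F tool [5.48 0.72 1.04] M tool [-0.06  0.85  0.09] 16.2 toolyaw -21.09
theta 25.51 r 0.1594 F tool [6.91 1.22 1.46] M tool [-0.11  1.1   0.03] 16.6 toolyaw -21.49
theta 25.51 r 0.1594 F tool [6.6  0.94 1.65] M tool [-0.11  1.07  0.02] 16.65 toolyaw -21.49
theta 25.51 r 0.1594 F tool [ 6.49 -0.09  2.03] M tool [-0.09  1.07  0.03] 16.7 toolyaw -21.49
theta 25.5 r 0.1594 F tool [6.05 0.95 2.15] M tool [-0.06  1.08 -0.01] 16.75 toolyaw -21.49
scene 108 [ 0.48595735 -0.1110854   0.03046698] [ 0.5329569  -0.06855176  0.04494144] ((0.5088091492652893, -0.0871962159872055), 0.02488759346306324) 0.035527255
pin [ 0.50705753 -0.08745671  0.0488481 ]
```

View pics/s4.png

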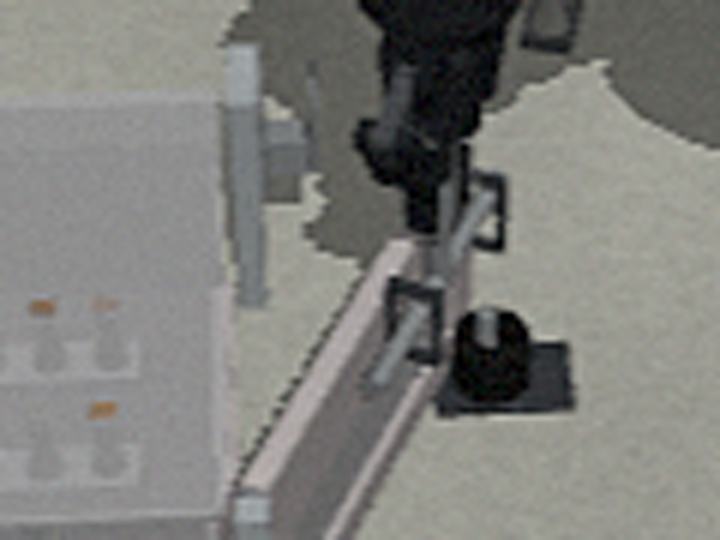

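The gate's face is against the ring at crop (455,350), or very nearly. The wrist load has risen above the spring's share, so I make one more small step to confirm.

```bash
python3 -m creep '[{"pos":[-0.0011, -0.0002, 0], "spin":0.4, "jaw":0.01}, {"jaw":0.01}, {"jaw":0.01}, {"jaw":0.01}, {"jaw":0.01}]'>/dev/null; python3 - <<'E'
from h import *
ang()
for i in range(5): d=grab('scene');ang()
Q=cloud(d);m=(np.hypot(Q[...,0]-.505,Q[...,1]+.089)<.012)&(Q[...,2]>.042)&(Q[...,2]<.06);print('pin',Q[m].mean(0))
E
```

```text
theta 25.78 r 0.1593 F tool [9.32 0.81 1.82] M tool [-0.15  1.29  0.04] 17.25 toolyaw -21.89
theta 25.77 r 0.1593 F tool [9.38 0.52 2.79] M tool [-0.07  1.33 -0.07] 17.3 toolyaw -21.89
theta 25.77 r 0.1593 F tool [8.52 1.11 2.34] M tool [-0.14  1.27  0.05] 17.35 toolyaw -21.89
theta 25.78 r 0.1593 F tool [9.43 0.57 2.38] M tool [-0.09  1.29  0.06] 17.4 toolyaw -21.89
theta 25.77 r 0.1593 F tool [8.48 1.28 1.26] M tool [-0.09  1.29  0.07] 17.45 toolyaw -21.89
theta 25.77 r 0.1593 F tool [8.32 0.23 2.22] M tool [-0.13  1.27 -0.  ] 17.5 toolyaw -21.89
pin [ 0.50521424 -0.08706137  0.04756452]
```

Contact is confirmed: about 3 N on the ring, with the pin given about 2 mm. I ease off a touch to rest lightly.

```bash
python3 -m creep '[{"pos":[0.0005, 0.0001, 0], "spin":-0.2, "jaw":0.01}, {"jaw":0.01}, {"jaw":0.01}, {"jaw":0.01}, {"jaw":0.01}]'>/dev/null; python3 - <<'E'
from h import *
for i in range(5): d=grab('scene');ang()
Q=cloud(d);m=(np.hypot(Q[...,0]-.505,Q[...,1]+.089)<.012)&(Q[...,2]>.042)&(Q[...,2]<.06);print('pin',Q[m].mean(0))
E
```

```text
theta 25.63 r 0.1593 F tool [8.32 0.21 2.22] M tool [-0.1   1.24  0.02] 18.05 toolyaw -21.68
theta 25.62 r 0.1593 F tool [8.63 0.37 1.36] M tool [-0.09  1.21  0.03] 18.1 toolyaw -21.69
theta 25.63 r 0.1593 F tool [7.56 0.43 2.15] M tool [-0.1   1.24  0.01] 18.15 toolyaw -21.68
theta 25.62 r 0.1593 F tool [8.34 0.25 2.27] M tool [-0.09  1.23 -0.06] 18.2 toolyaw -21.69
theta 25.62 r 0.1593 F tool [8.03 0.4  1.31] M tool [-0.11  1.22 -0.03] 18.25 toolyaw -21.69
pin [ 0.50678262 -0.08763016  0.04849374]
```

About 2.5 N remains on the ring, steady, and the knob is still held. I hand in.

```bash
python3 -c "
from h import *
print(close_job())"
```

```text
the job is handed in; nothing more can be done
None
```

I handed the job in at about 18 s: the ring lies flat at the foot of the post, the bolt was lifted and drawn 37 mm clear of the keeper, and the gate is held by its knob at about 25.6° against the ring with an estimated 2.5 N; the bystanders were not touched.

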